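# Plug-gauge check of the bore held in the vise

### The arm

A 7-joint arm with a two-finger parallel gripper is mounted at the origin on the work surface. World frame = base frame: x ahead of the robot, y to its left, z up, the work surface at z = 0. Lengths are in mm, angles in rad, forces in N, time in s.
With the tool pointing down it reaches from about 350 to 900 mm from the base axis. Payload 8.1 kg.
Tool frame: the origin (TCP) lies midway between the tips of the shut fingers; the grasp point (between the pads) lies 19 mm behind it; z points along the fingers, y is the line along which they close (so a half turn about z gives the same grasp; the last joint's range is limited). The gripper opens to 85 mm and grips with 20 to 120 N. Pads are 22 mm wide; open, the fingers measure 114 mm over their backs; the gripper's body (76 mm by 85 mm) begins 54 mm behind the grasp point. The pads swing forward as they close: fully open they stand 13 mm farther back than shut.
Start: joints at [1.137, 0.434, 0.025, 1.573, -0.012, 1.134, -0.075], TCP at [202.977, -591.136, 231.323] pointing down, gripper open.
Joint ranges: [-2.62, 2.62], [-0.44, 2.09], [-1.27, 1.32], [0.08, 2.57], [-1.32, 4.46], [0.12, 2], [-2.74, 2.74]. Speed limits (rad/s): [2.22, 2.22, 3.01, 3.01, 3.14, 3.14, 3.14].

### API

Orientations are given as a rotation vector (axis times angle).
In Python, from plant import bot, cams, order gives the robot as it stands. The module is installed in compiled form; this text tells all that it offers.
- The arm moves only by the tool drive_tool, never from a script. Its argument "increments" is a list of rows, each a list of 6 numbers: the shift along the tool's x, y, z in m, then the turn, a rotation vector about the tool's x, y, z in degrees. A call has 1 to 8 rows; each row shifts and turns the commanded pose from where the row before left it, along the tool's axes as they then stand; what a row does not reach is not made up. A row lasts 1/10 s, in which the tool goes at most 50 mm and 8.59 degrees, less where a joint would pass 70% of its speed; a pose out of reach is approached as far as the arm can. A call with a gripper value outside its range is refused whole. "fingers" is the closure in counts, from 0 (fully open) to 255 (shut), set as the call begins (left out, the last holds). The fingers move at their own pace and stop on an object; "grip_force" is the grip in N (left out, the last holds). Time passes only in rows, so rows that do not move let the fingers close. It gives the time, the measured TCP pose, the force, the opening and the grip force at its end, in the units of the state.
- bot.observe(): the state, without advancing time (a new reading comes with each control period).
- cams.grab_frame(name): name is "side" or "top"; returns (picture, depth): 384x512x3 uint8, red, green, blue; 384x512 float32, mm along the optical axis (not along the pixel's ray), 0 where there is no reading.
- cams.camera_model(name): a dict with "mtx" (3x3 intrinsics, pixels), "extrinsics" (4x4, takes a point from world to camera coordinates). Camera axes: x right, y up, looking along -z (the intrinsics and any distortion apply to the point x, -y, -z); pixel columns grow to the right and rows downward; lengths in mm; the calibration is good to about 2 mm. A picture is of the moment at which its call begins. camera_model takes no time and is no camera call.
- order.hand_in(): hands the job in; it is judged then, once.
The state is a dict: "clock": time; "qpos": joint angles; "qvel": joint speeds; "joint_efforts": joint torques, N m; "ee_pos": TCP position; "tcp_rot": TCP orientation; "ft_force": force on the tool from outside, world axes, zero at the start; "torque": the same for the moment, N m; "finger_gap": finger opening in mm; "grasp_force": force on a finger pad.
Only numpy, scipy, OpenCV 4.12 (cv2) and the standard library are available. Lean on these libraries where they do the work, as an engineer would, in place of code of your own. Each camera call takes 0.05 s, during which the arm holds its last target. There are 200 camera calls.

### The job

Check the bore in the brass block held in the bench vise with the green-capped plug gauge: take it from the wooden stand, lean it by about twenty degrees and start the low edge of its end into the bore, then straighten it and slide it slowly fully home until its flange sits on the brass, and let go. Feel your way in and do not force it or let it drop; leave the other two gauges in their stand.

Things in the scene. Friction and masses are not known exactly. Their poses are not given: they have to be found in the camera images.
- go_gauge: Green-capped plug gauge, 0.2-0.33 kg. Origin at the centre of its pin's flat lower end, z up its axis. Round pin 24 mm wide, 40 mm long, sharp lower edge; flange 36 mm wide at 40-46 mm; square grip 20 x 20 mm, sides along its x and y, at 46-104 mm (top 8 mm is the green cap). Starts upright in the stand, flange on the stand's top, grip sides within 0.15 rad of the stand's.
- bore_nominal (a point): Middle of the range where the bore's mouth may be: on the brass block's top face, 120 mm above the bench; z up, y along the jaws. The bore is vertical, round, 26 mm wide (2 mm more than the pin), 52 mm deep, open below, its edge square. Its true centre lies up to 10 mm from this point along +y or -y (0 along x); that offset varies and is not measured.
- vise: Dark bench vise fixed to the bench, origin on it under bore_nominal; x along the screw (-155 to 145 mm), jaws 104 mm wide in y, 95 mm high. It holds an aluminium housing, 72 mm in x, 100 in y, 115 mm high, in whose slot the brass block (50 x 50 mm, top 120 mm high) is clamped and does not give way. Bore and gauge are lapped: keep forces between them under 40 N and seat it slower than 10 mm/s.
- stand: Wooden gauge stand fixed to the bench, 200 x 76 x 52 mm, origin under its centre; three 30 mm holes in a row along its x, 65 mm apart, one in the centre, each holding a gauge's pin (lift it 45 mm to be clear). Which gauge is in which hole varies.
- nogo_gauge: Red-capped plug gauge, 27 mm pin, otherwise like the green one (it does not fit the bore); stays in the stand.
- small_gauge: Yellow-capped plug gauge, 20 mm pin, otherwise like the green one; stays in the stand.

How it is judged (in metres and radians):
On the way:
1. the green gauge stands out of the stand and leans by more than 0.2 rad (11 degrees) with the low edge of its pin inside the bore's mouth (centre of the pin's end no higher than 1 mm above the brass) (angle between go_gauge's own z axis and vertical above 0.2 rad and z of go_gauge in the frame of bore_nominal below 0.001 m and horizontal distance between go_gauge and bore_nominal below 0.02 m), for 0.1 s.
At the end, for the whole second after the job is handed in: The green gauge stands upright (within 0.05 rad) in the brass block's bore with its flange on the brass (pin at least 38 mm deep of 40), at rest and released; the red and yellow gauges are in their holes, within 10 mm of where they were (z of go_gauge in the frame of bore_nominal below -0.038 m and horizontal distance between go_gauge and bore_nominal below 0.015 m and angle between go_gauge's own z axis and vertical below 0.05 rad and linear speed of go_gauge below 0.01 m/s and distance of each of nogo_gauge, small_gauge from where it was at the start of the episode below 0.01 m); the robot touches nothing.
It fails at once if the green gauge is forced or dropped: more than 40 N between it and the brass block, housing or vise (contact force between go_gauge and vise above 40 N).
It fails at once if the robot strikes the vise or the work in it with more than 25 N (contact force between the arm and vise above 25 N).
It fails at once if another gauge is lifted or knocked out of place (20 mm) (distance of any of nogo_gauge, small_gauge from where it was at the start of the episode above 0.02 m).
It also fails if it takes over 72 s, if anything falls off the work surface, if the arm or the gripper's body presses on something with over 40 N, if the wrist force passes 120 N, or if a joint passes its speed limit or range.

## Working session

There is one attempt and no reset: what is moved stays moved. The work goes in short steps, Python scripts to look and compute and a tool call to move; the robot and the scene stay as the last step left them, time stands still between calls to the robot, and variables do not carry over. Pictures are saved under pics/ and viewed, at most 10 in all, crops included, and the job is handed in when it is done.

Besides the shell and the picture viewer there is one more tool, called by a JSON object that holds its "name" and its "arguments", one argument or row to a line. drive_tool: Moves the arm, as the interface text tells. Its arguments: {"type":"object","properties":{"increments":{"type":"array","items":{"type":"array","items":{"type":"number"}}},"fingers":{"type":"number"},"grip_force":{"type":"number"}},"required":["increments"]}

```bash
mkdir -p pics; python3 - <<'E'
from plant import bot,cams
import cv2,numpy as np
print(bot.observe())
for n in("top","side"):
    p,d=cams.grab_frame(n); m=cams.camera_model(n)
    cv2.imwrite(f"pics/{n}0.png",p[...,::-1]); np.savez(f"{n}0.npz",p=p,d=d,K=m["mtx"],E=m["extrinsics"]); print({k:np.round(v,3).tolist() for k,v in m.items()})
a=np.hstack([cv2.imread("pics/top0.png"),cv2.imread("pics/side0.png")])
E
```

```text
{'clock': 0.0, 'qpos': array([ 1.13742124,  0.43524603,  0.02497993,  1.57408103, -0.01161357,
        1.13398252, -0.0750672 ]), 'qvel': array([-0.00117012,  0.00025562, -0.00150215, -0.00103964,  0.00123594,
       -0.00093965, -0.0019206 ]), 'joint_efforts': array([ 5.99694667e-04, -6.70465279e+01,  1.02547813e+00, -3.16210663e+01,
        1.56036112e-02,  1.24855275e-02, -2.12012748e-05]), 'ee_pos': array([ 202.77292102, -590.67168072,  230.51793505]), 'tcp_rot': array([-3.09723522e+00, -5.16888437e-01,  6.12199082e-04]), 'ft_force': array([ 0.07769268, -0.21999683,  0.39551776]), 'torque': array([-0.03930107,  0.04463475, -0.00232283]), 'grasp_force': 0.0, 'finger_gap': 85.50305233677048}
{'mtx': [[482.95, 0.0, 253.777], [0.0, 482.95, 193.972], [0.0, 0.0, 1.0]], 'extrinsics': [[-0.005, -1.0, -0.026, 70.858], [0.986, -0.009, 0.165, -548.682], [-0.165, -0.025, 0.986, -1003.333], [0.0, 0.0, 0.0, 1.0]]}
{'mtx': [[373.033, 0.0, 257.024], [0.0, 373.033, 193.244], [0.0, 0.0, 1.0]], 'extrinsics': [[0.777, -0.63, -0.013, -379.44], [0.465, 0.559, 0.686, -360.088], [-0.425, -0.539, 0.727, -550.6], [0.0, 0.0, 0.0, 1.0]]}
```

View pics/top0.png

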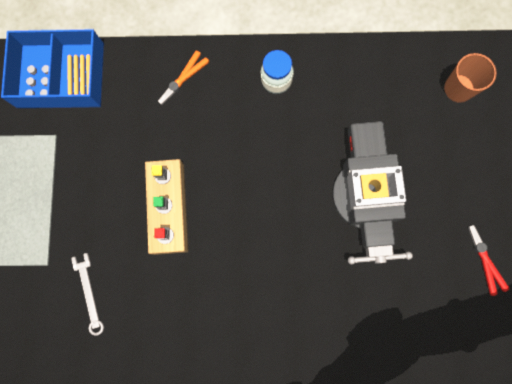

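View pics/side0.png

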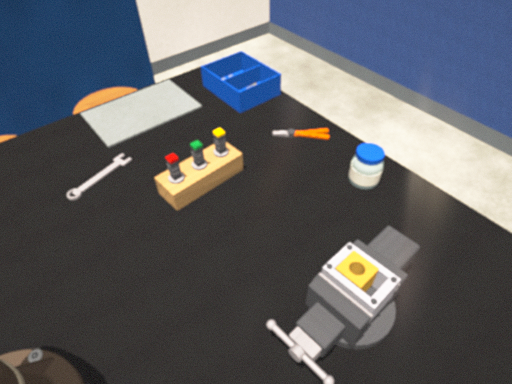

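The top view shows the green cap at about (159,202), between yellow (157,171) and red (160,233). The bore is at about (375,185). In the side view the green cap is at (197,146) and the bore at (357,268).

```bash
cat > h.py <<'E'
import numpy as np,cv2
def load(n,i=0):
    z=np.load(f"{n}{i}.npz"); return z["p"],z["d"],z["K"],z["E"]
def world(uv,d,K,E):
    uv=np.asarray(uv,float); c=np.c_[(uv[:,0]-K[0,2])/K[0,0]*d,-(uv[:,1]-K[1,2])/K[1,1]*d,-d]
    return (c-E[:3,3])@E[:3,:3]
def onz(uv,z,K,E):
    uv=np.atleast_2d(np.asarray(uv,float)); r=np.c_[(uv[:,0]-K[0,2])/K[0,0],-(uv[:,1]-K[1,2])/K[1,1],-np.ones(len(uv))]@E[:3,:3]
    o=-E[:3,3]@E[:3,:3]; return o+r*((z-o[2])/r[:,2])[:,None]
def cloud(d,K,E):
    v,u=np.mgrid[:d.shape[0],:d.shape[1]]; return world(np.c_[u.ravel(),v.ravel()],d.ravel(),K,E).reshape(*d.shape,3)
E
python3 - <<'E'
from h import *
for n in("top","side"):
    p,d,K,E=load(n); W=cloud(d,K,E); h=cv2.cvtColor(p,cv2.COLOR_RGB2HSV).astype(int)
    sat=(h[...,1]>140)&(h[...,2]>80)
    x,y,z=W[...,0],W[...,1],W[...,2]
    for c,lo,hi in(("green",50,80),("yellow",22,32),("red",-1,6)):
        m=sat&(h[...,0]>lo)&(h[...,0]<hi)&(z>135)&(z<165)&(y>100)
        q=W[m]; v,u=np.nonzero(m)
        if len(q):
            t=q[:,2]>np.median(q[:,2])-4
            print(n,c,len(q),"med",np.median(q,0).round(1),"mid",((q.min(0)+q.max(0))/2).round(1), u.min(),u.max(),v.min(),v.max(), onz([[u.mean(),v.mean()]],156,K,E).round(1))
    # stand top
    m=(abs(z-52)<4)&(y>150)&(y<350)&(h[...,1]>60)
    v,u=np.nonzero(m); q=W[m]; print("standtop",cv2.minAreaRect(q[:,:2].astype(np.float32)),np.median(q[:,2]))
    hx=cv2.minAreaRect(W[(abs(z-115)<3.5)&(y<-100)&(y>-320)][:,:2].astype(np.float32)); print("housing+",hx)
    br=sat&(h[...,0]>18)&(h[...,0]<33)&(abs(z-120)<6)&(y<-100)
    q=W[br]; print("brass",len(q),cv2.minAreaRect(q[:,:2].astype(np.float32)),np.median(q[:,2]))
    v,u=np.nonzero(br); u0,u1,v0,v1=u.min(),u.max(),v.min(),v.max(); print(u0,u1,v0,v1)
    cr=p[v0-6:v1+7,u0-6:u1+7,::-1]; s=8; big=cv2.resize(cr,None,fx=s,fy=s,interpolation=cv2.INTER_CUBIC)
    v_,u_=np.nonzero(sat&(h[...,0]>49)&(h[...,0]<80)&(z>135)&(z<165)); a,b=int(u_.mean()),int(v_.mean())
    big2=cv2.resize(p[b-30:b+36,a-30:a+30,::-1],None,fx=6,fy=6,interpolation=cv2.INTER_CUBIC)
    cv2.imwrite(f"{n}_a.png",big);cv2.imwrite(f"{n}_b.png",big2)
    print("origin",u0-6,v0-6,big.shape, a-30,b-30)
ims=[cv2.resize(cv2.imread(f"{n}_{k}.png"),(390,290)) if 0 else cv2.imread(f"{n}_{k}.png") for n in("top","side") for k in "ab"]
c=np.zeros((600,800,3),np.uint8)
for i,m in enumerate(ims):
    f=min(390/m.shape[1],295/m.shape[0]);m=cv2.resize(m,None,fx=f,fy=f);print(i,f)
    r,q=(i//2)*300,(i%2)*400; c[r:r+m.shape[0],q:q+m.shape[1]]=m
cv2.imwrite("pics/c1.png",c)
E
```

```text
standtop ((526.5597534179688, 262.2549743652344), (200.56414794921875, 77.06773376464844), 3.8416285514831543) 51.45768111112064
housing+ ((554.0574951171875, -186.28134155273438), (72.64181518554688, 100.95582580566406), 4.770183086395264)
brass 24 ((551.9326782226562, -171.9732208251953), (35.149391174316406, 39.11760711669922), 5.175894260406494) 118.87820915066888
361 381 178 195<stdin>:20: RuntimeWarning: Mean of empty slice.
  ret = ret.dtype.type(ret / rcount)
Traceback (most recent call last):
ValueError: cannot convert float NaN to integer
```

```bash
cat > m.py <<'E'
from h import *
c=np.zeros((600,800,3),np.uint8)
for i,n in enumerate(("top","side")):
    p,d,K,E=load(n); W=cloud(d,K,E); h=cv2.cvtColor(p,cv2.COLOR_RGB2HSV).astype(int)
    sat=(h[...,1]>140)&(h[...,2]>80); x,y,z=W[...,0],W[...,1],W[...,2]
    for col,lo,hi in(("green",50,80),("yellow",22,32),("red",-1,6)):
        m=sat&(h[...,0]>lo)&(h[...,0]<hi)&(z>100)&(z<130)&(y>100)
        q=W[m]; v,u=np.nonzero(m)
        if len(q):
            if col=="green": g=(int(u.mean()),int(v.mean()))
            q=q[q[:,2]>np.percentile(q[:,2],60)-3]
            print(n,col,len(q),"med",np.median(q,0).round(1),cv2.minAreaRect(q[:,:2].astype(np.float32)),(u.min(),u.max(),v.min(),v.max()))
    st=(abs(z-52)<4)&(y>150)&(y<350)&(h[...,1]>60)
    print("stand",cv2.minAreaRect(W[st][:,:2].astype(np.float32)))
    print("housing",cv2.minAreaRect(W[(abs(z-115)<3.5)&(y<-100)&(y>-320)][:,:2].astype(np.float32)))
    br=(h[...,1]>120)&(h[...,0]>15)&(h[...,0]<35)&(abs(z-120)<8)&(y<-100)&(y>-300)
    v,u=np.nonzero(br); b=(int(u.mean()),int(v.mean())); print("brass",cv2.minAreaRect(W[br][:,:2].astype(np.float32)),np.median(W[br][:,2]))
    for j,(a,r) in enumerate(((b,24),(g,36))):
        f=290/(2*r); o=(a[0]-r,a[1]-r); print(n,j,"origin",o,"scale",f)
        m=cv2.resize(p[o[1]:o[1]+2*r,o[0]:o[0]+2*r,::-1],(290,290),interpolation=cv2.INTER_CUBIC); c[i*300:i*300+290,j*400:j*400+290]=m
cv2.imwrite("pics/c1.png",c)
E
python3 m.py
```

```text
top green 55 med [524.8 259.5 115.9] ((523.9000244140625, 259.1058654785156), (14.417288780212402, 15.310718536376953), 0.10924244672060013) (np.int64(155), np.int64(162), np.int64(198), np.int64(205))
top yellow 68 med [588.1 264.8 116.5] ((588.4823608398438, 264.9869079589844), (18.8690185546875, 14.941654205322266), 89.27306365966797) (np.int64(152), np.int64(162), np.int64(166), np.int64(175))
top red 77 med [459.9 256.4 116. ] ((460.6042175292969, 256.20172119140625), (18.04459571838379, 17.258861541748047), 1.5941640138626099) (np.int64(155), np.int64(164), np.int64(228), np.int64(237))
stand ((526.5597534179688, 262.2549743652344), (200.56414794921875, 77.06773376464844), 3.8416285514831543)
housing ((554.0574951171875, -186.28134155273438), (72.64181518554688, 100.95582580566406), 4.770183086395264)
brass ((551.939208984375, -177.54586791992188), (43.8002815246582, 50.649322509765625), 4.3704729080200195) 118.9265182337588
top 0 origin (350, 160) scale 6.041666666666667
top 1 origin (122, 165) scale 4.027777777777778
side green 59 med [525.7 258.8 116.2] ((526.4822387695312, 
[... 284 characters left out ...]
(np.int64(214), np.int64(224), np.int64(128), np.int64(136))
side red 69 med [460.9 254.  116.5] ((461.3952331542969, 254.94192504882812), (19.81723403930664, 21.122173309326172), 0.9764293432235718) (np.int64(166), np.int64(178), np.int64(153), np.int64(163))
stand ((526.7190551757812, 260.75823974609375), (201.43716430664062, 80.99370574951172), 3.761192798614502)
housing ((553.87060546875, -187.85467529296875), (73.97920227050781, 100.4663314819336), 4.715003490447998)
brass ((552.61474609375, -179.53793334960938), (49.11802673339844, 49.852474212646484), 4.142672061920166) 119.71549901246094
side 0 origin (333, 245) scale 6.041666666666667
side 1 origin (159, 108) scale 4.027777777777778
```

View pics/c1.png

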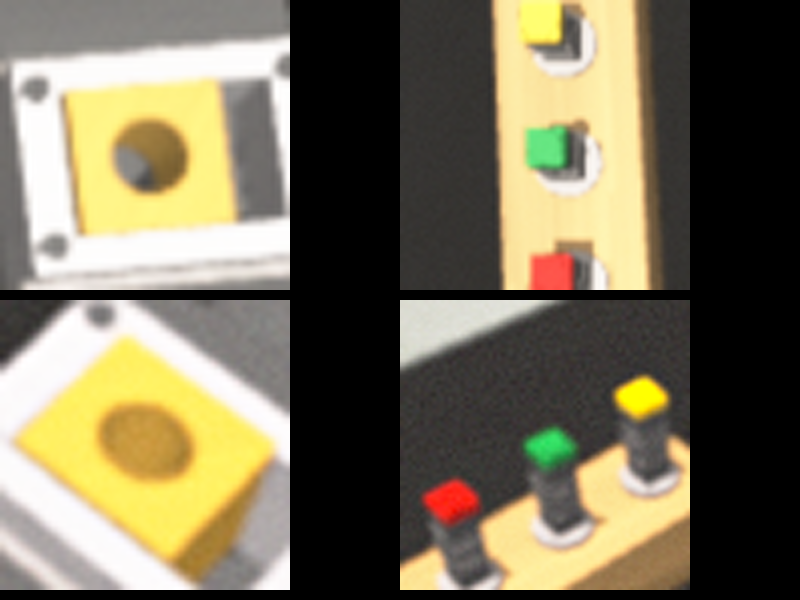

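```bash
cat > m2.py <<'E'
from h import *
for n in("top","side"):
    p,d,K,E=load(n); h=cv2.cvtColor(p,cv2.COLOR_RGB2HSV).astype(int)
    S=8
    def up(o,r): 
        return cv2.resize(p[o[1]-r:o[1]+r,o[0]-r:o[0]+r],None,fx=S,fy=S,interpolation=cv2.INTER_CUBIC)
    def toz(c,o,r,z): return onz((np.asarray(c,float)+.5)/S-.5+np.array(o)-r,z,K,E)
    def big(m): return max(cv2.findContours(m.astype(np.uint8),cv2.RETR_EXTERNAL,cv2.CHAIN_APPROX_NONE)[0],key=cv2.contourArea)
    g={"top":(158,201),"side":(196,146)}[n]; b={"top":(374,185),"side":(356,268)}[n]
    im=up(g,14).astype(int); c=big(im[...,1]-im[...,0]>45)[:,0]
    print(n,"cap",cv2.minAreaRect(toz(c,g,14,116)[:,:2].astype(np.float32)))
    im=up(b,10).astype(int); 
    for t in (150,165,180):
        c=big(im[...,0]<t)[:,0]; w=toz(c,b,10,120)[:,:2].astype(np.float32)
        print(t,"bore",cv2.fitEllipse(w))
E
python3 m2.py
```

```text
top cap ((524.2913818359375, 260.100341796875), (21.6282901763916, 20.71468162536621), 1.7059895992279053)
150 bore ((549.83837890625, -178.52635192871094), (17.614591598510742, 22.458621978759766), 21.802648544311523)
165 bore ((551.257080078125, -178.12274169921875), (21.39696502685547, 22.6044979095459), 32.25559997558594)
180 bore ((551.5769653320312, -178.0106658935547), (22.763343811035156, 23.316255569458008), 45.98584747314453)
side cap ((525.5407104492188, 259.5468444824219), (31.48729705810547, 26.25044059753418), 88.09547424316406)Traceback (most recent call last):
  File "m2.py", line 14, in <module>
    c=big(im[...,0]<t)[:,0]; w=toz(c,b,10,120)[:,:2].astype(np.float32)
      ~~~^^^^^^^^^^^^^
  File "m2.py", line 8, in big
    def big(m): return max(cv2.findContours(m.astype(np.uint8),cv2.RETR_EXTERNAL,cv2.CHAIN_APPROX_NONE)[0],key=cv2.contourArea)
                       ~~~^^^^^^^^^^^^^^^^^^^^^^^^^^^^^^^^^^^^^^^^^^^^^^^^^^^^^^^^^^^^^^^^^^^^^^^^^^^^^^^^^^^^^^^^^^^^^^^^^^^^^
ValueError: max() iterable argument is empty
```

{"name": "drive_tool", "arguments": {
  "increments": [
    [0,0,0,0,0,7.55],
    [0,0,0,0,0,7.55],
    [0.016,-0.03,0,0,0,0],
    [0.018,-0.04,0,0,0,0],
    [0.018,-0.04,0,0,0,0],
    [0.018,-0.04,0,0,0,0],
    [0.018,-0.04,0,0,0,0],
    [0.018,-0.04,0,0,0,0]
  ],
  "fingers": 0
}}

```text
clock: 0.9
ee_pos: [293.5, -352.7, 231.1]
tcp_rot: [-3.14, -0.106, 0.0]
ft_force: [1.7, 0.1, 1.3]
finger_gap: 85.3
grasp_force: 0.0
```

{"name": "drive_tool", "arguments": {
  "increments": [
    [0.017,-0.037,0,0,0,0],
    [0.017,-0.037,0,0,0,0],
    [0.017,-0.037,0,0,0,0],
    [0.017,-0.037,0,0,0,0],
    [0.017,-0.037,0,0,0,0],
    [0.017,-0.037,0,0,0,0],
    [0.017,-0.037,0,0,0,0],
    [0.017,-0.037,0,0,0,0]
  ]
}}

```text
clock: 1.7
ee_pos: [409.2, -48.5, 231.3]
tcp_rot: [3.14, 0.105, -0.0]
ft_force: [1.3, -1.2, -1.2]
finger_gap: 84.9
grasp_force: 0.0
```

{"name": "drive_tool", "arguments": {
  "increments": [
    [0.017,-0.037,0,0,0,0],
    [0.017,-0.037,0,0,0,0],
    [0.017,-0.037,0,0,0,0],
    [0.017,-0.037,0,0,0,0],
    [0.017,-0.037,0,0,0,0],
    [0.017,-0.03,0,0,0,0],
    [0.01,-0.02,0,0,0,0],
    [0,0,0,0,0,0]
  ]
}}

```text
clock: 2.5
ee_pos: [505.2, 195.4, 230.8]
tcp_rot: [-3.138, -0.112, 0.001]
ft_force: [-0.2, -1.1, 0.7]
finger_gap: 85.4
grasp_force: 0.0
```

{"name": "drive_tool", "arguments": {
  "increments": [
    [0.008,-0.021,0,0,0,0],
    [0.008,-0.021,0.01,0,0,0],
    [0.008,-0.021,0.02,0,0,0],
    [0,0,0.03,0,0,0],
    [0,0,0.02,0,0,0],
    [0,0,0.01,0,0,0],
    [0,0,0,0,0,0],
    [0,0,0,0,0,0]
  ]
}}

```text
clock: 3.3
ee_pos: [525.2, 256.1, 142.1]
tcp_rot: [-3.14, -0.105, -0.001]
ft_force: [-1.0, 0.2, 1.0]
finger_gap: 85.6
grasp_force: 0.0
```

{"name": "drive_tool", "arguments": {
  "increments": [
    [0,-0.004,0.01,0,0,0],
    [0,0,0.015,0,0,0],
    [0,0,0.015,0,0,0],
    [0,0,0.015,0,0,0],
    [0,0,0.01,0,0,0],
    [0,0,0.006,0,0,0],
    [0,0,0,0,0,0],
    [0,0,0,0,0,0]
  ]
}}

```text
clock: 4.1
ee_pos: [524.8, 260.6, 70.5]
tcp_rot: [-3.14, -0.106, -0.0]
ft_force: [-0.1, 0.7, -0.2]
finger_gap: 85.2
grasp_force: 0.0
```

{"name": "drive_tool", "arguments": {
  "increments": [
    [0,0,0,0,0,0],
    [0,0,0,0,0,0],
    [0,0,0,0,0,0],
    [0,0,0,0,0,0],
    [0,0,0,0,0,0],
    [0,0,0,0,0,0],
    [0,0,0,0,0,0],
    [0,0,0,0,0,0]
  ],
  "fingers": 255,
  "grip_force": 60
}}

```text
clock: 4.9
ee_pos: [524.7, 260.5, 70.5]
tcp_rot: [-3.14, -0.106, -0.001]
ft_force: [-0.3, 0.2, 5.1]
finger_gap: 19.3
grasp_force: 58.6
```

{"name": "drive_tool", "arguments": {
  "increments": [
    [0,0,-0.003,0,0,0],
    [0,0,-0.01,0,0,0],
    [0,0,-0.02,0,0,0],
    [0,0,-0.025,0,0,0],
    [0,0,-0.03,0,0,0],
    [0,0,-0.03,0,0,0],
    [0,0,-0.03,0,0,0],
    [0,0,-0.03,0,0,0]
  ]
}}

```text
clock: 5.7
ee_pos: [524.1, 260.2, 249.9]
tcp_rot: [3.14, 0.106, -0.001]
ft_force: [1.3, 0.6, -3.5]
finger_gap: 19.4
grasp_force: 58.7
```

```bash
python3 - <<'E'
from plant import bot,cams
import cv2,numpy as np
out=[]
s=bot.observe(); print(s['ee_pos'],s['ft_force'],s['finger_gap'])
for n in("top","side"):
    p,d=cams.grab_frame(n); m=cams.camera_model(n); np.savez(f"{n}1.npz",p=p,d=d,K=m["mtx"],E=m["extrinsics"])
    q=m["extrinsics"]@np.r_[s['ee_pos']-[0,0,40],1]; u=m["mtx"][0,0]*q[0]/-q[2]+m["mtx"][0,2]; v=-m["mtx"][1,1]*q[1]/-q[2]+m["mtx"][1,2]
    u,v=int(u),int(v); print(n,u,v)
    out.append(cv2.resize(p[max(v-50,0):max(v-50,0)+100,max(u-50,0):max(u-50,0)+100,::-1],(400,400),interpolation=cv2.INTER_CUBIC))
cv2.imwrite("pics/g1.png",np.hstack(out))
E
```

```text
[524.07721678 260.15746827 249.9440933 ] [ 1.32464134  0.57962532 -3.47271605] 19.354910343430493
top 146 193
side 188 108
```

View pics/g1.png

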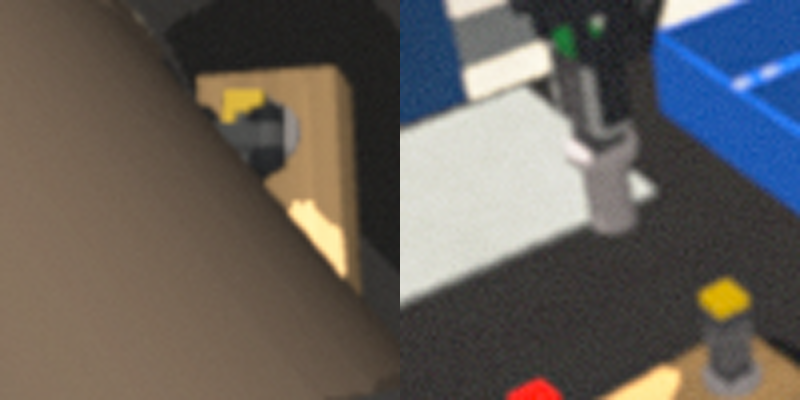

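The side crop shows the gauge held upright between the fingers, with its pin end near (610,228). The yellow and red gauges are still in the stand. Next I carry it over to the vise.

{"name": "drive_tool", "arguments": {
  "increments": [
    [0,0.015,0,0,0,0],
    [0,0.025,0,0,0,0],
    [0,0.035,0,0,0,0],
    [0,0.035,0,0,0,0],
    [0,0.035,0,0,0,0],
    [0,0.035,0,0,0,0],
    [0,0.035,0,0,0,0],
    [0,0.035,0,0,0,0]
  ]
}}

```text
clock: 6.6
ee_pos: [540.0, 8.3, 246.9]
tcp_rot: [3.139, 0.104, -0.004]
ft_force: [0.1, -0.1, -2.6]
finger_gap: 19.1
grasp_force: 58.9
```

{"name": "drive_tool", "arguments": {
  "increments": [
    [0,0.035,0,0,0,0],
    [0,0.035,0,0,0,0],
    [0,0.035,0,0,0,0],
    [0,0.035,0,0,0,0],
    [0,0.035,0,0,0,0],
    [0,0.02,0,0,0,0],
    [0,0.01,0,0,0,0],
    [0,0,0,0,0,0]
  ]
}}

```text
clock: 7.4
ee_pos: [554.0, -195.2, 247.1]
tcp_rot: [-3.14, -0.101, 0.003]
ft_force: [0.6, -0.2, -3.4]
finger_gap: 19.1
grasp_force: 59.0
```

{"name": "drive_tool", "arguments": {
  "increments": [
    [0,0,0,4,0,0],
    [0,0,0,4,0,0],
    [0,0,0,4,0,0],
    [0,0,0,4,0,0],
    [0,0,0,4,0,0],
    [0,0,0,0,0,0],
    [0,0,0,0,0,0]
  ]
}}

```text
clock: 8.1
ee_pos: [555.0, -192.5, 247.9]
tcp_rot: [-2.792, -0.095, 0.018]
ft_force: [0.4, 0.9, -2.0]
finger_gap: 19.4
grasp_force: 59.5
```

```bash
cat > st.py <<'E'
import sys,numpy as np
from scipy.spatial.transform import Rotation as R
from plant import bot
s=bot.observe(); M=R.from_rotvec(s['tcp_rot']).as_matrix(); t=s['ee_pos']
o=t+M@[0,0,58.5]; lean=np.degrees(np.arccos(-M[2,2]))
print('t',round(s['clock'],2),'origin',o.round(2),'lean',lean.round(2),'F',s['ft_force'].round(1),'T',s['torque'].round(2),'grip',round(s['grasp_force'],1))
if len(sys.argv)>3:
    g=np.array([float(a) for a in sys.argv[1:4]]); print('tool incr mm',(M.T@(g-o)).round(2))
E
python3 st.py 552.5 -176.5 130
```

```text
t 8.1 origin [ 553.64 -172.61  192.95] lean 19.96 F [ 0.4  0.9 -2. ] T [-0.59 -0.02 -0.04] grip 59.5
tool incr mm [-1.36 25.07 57.87]
```

{"name": "drive_tool", "arguments": {
  "increments": [
    [-0.0014,0.005,0.01,0,0,0],
    [0,0.005,0.012,0,0,0],
    [0,0.005,0.012,0,0,0],
    [0,0.005,0.012,0,0,0],
    [0,0.005,0.012,0,0,0],
    [0,0,0,0,0,0],
    [0,0,0,0,0,0]
  ]
}}

```text
clock: 8.8
ee_pos: [553.9, -197.3, 184.9]
tcp_rot: [-2.791, -0.093, 0.017]
ft_force: [0.3, -0.0, -1.4]
finger_gap: 19.5
grasp_force: 59.6
```

```bash
python3 st.py 552.5 -176.5 130; python3 - <<'E'
from plant import bot,cams
import cv2,numpy as np
out=[]
for n,(u,v) in(("top",(375,185)),("side",(357,258))):
    p,d=cams.grab_frame(n); m=cams.camera_model(n); np.savez(f"{n}2.npz",p=p,d=d,K=m["mtx"],E=m["extrinsics"])
    out.append(cv2.resize(p[v-30:v+30,u-30:u+30,::-1],(400,400),interpolation=cv2.INTER_CUBIC))
cv2.imwrite("pics/g2.png",np.hstack(out))
E
```

```text
t 8.8 origin [ 552.5  -177.31  129.99] lean 20.03 F [ 0.3 -0.  -1.4] T [-0.59 -0.07  0.02] grip 59.6
tool incr mm [ 0.05 -0.77  0.27]
```

View pics/g2.png

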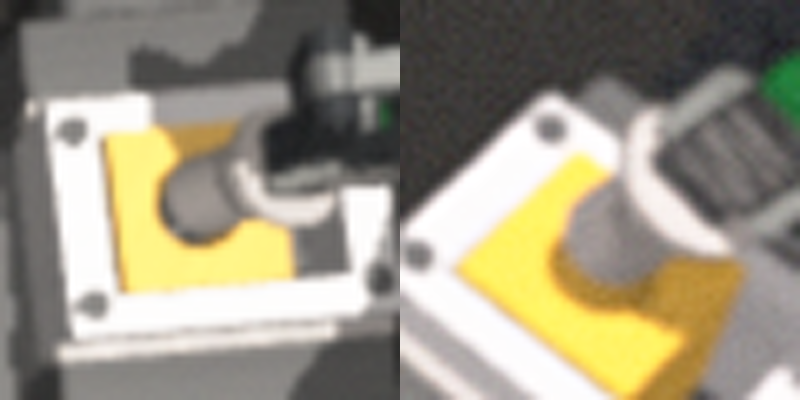

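The crops show the leaned pin centred over the bore, with its end around (200,205) in the top crop. Next is a slow descent.

{"name": "drive_tool", "arguments": {
  "increments": [
    [0,-0.0004,0.0011,0,0,0],
    [0,0.0003,0.0009,0,0,0],
    [0,0.0003,0.0009,0,0,0],
    [0,0.0003,0.0009,0,0,0],
    [0,0.0003,0.0009,0,0,0],
    [0,0,0,0,0,0],
    [0,0,0,0,0,0]
  ]
}}

```text
clock: 9.6
ee_pos: [553.9, -196.5, 180.5]
tcp_rot: [-2.791, -0.094, 0.017]
ft_force: [0.9, 1.1, -1.6]
finger_gap: 19.3
grasp_force: 59.6
```

{"name": "drive_tool", "arguments": {
  "increments": [
    [0,0.0002,0.0005,0,0,0],
    [0,0.0002,0.0005,0,0,0],
    [0,0.0002,0.0005,0,0,0],
    [0,0,0,0,0,0],
    [0,0,0,0,0,0]
  ]
}}

```text
clock: 10.1
ee_pos: [553.9, -196.5, 178.9]
tcp_rot: [-2.791, -0.094, 0.017]
ft_force: [-0.4, 0.1, -2.7]
finger_gap: 19.5
grasp_force: 59.6
```

```bash
python3 st.py 552.5 -176.5 121
```

```text
t 10.1 origin [ 552.56 -176.58  123.97] lean 20.0 F [-0.4  0.1 -2.7] T [-0.59 -0.04 -0.02] grip 59.6
tool incr mm [-0.05  0.94  2.82]
```

{"name": "drive_tool", "arguments": {
  "increments": [
    [0,0.0002,0.0005,0,0,0],
    [0,0.0002,0.0005,0,0,0],
    [0,0.0002,0.0005,0,0,0],
    [0,0,0,0,0,0],
    [0,0,0,0,0,0]
  ]
}}

```text
clock: 10.6
ee_pos: [553.9, -196.6, 177.3]
tcp_rot: [-2.791, -0.094, 0.017]
ft_force: [0.3, -0.3, -2.2]
finger_gap: 19.4
grasp_force: 59.6
```

{"name": "drive_tool", "arguments": {
  "increments": [
    [0,0.0002,0.0005,0,0,0],
    [0,0.0002,0.0005,0,0,0],
    [0,0.0001,0.0003,0,0,0],
    [0,0,0,0,0,0],
    [0,0,0,0,0,0]
  ]
}}

```text
clock: 11.1
ee_pos: [553.9, -196.6, 176.0]
tcp_rot: [-2.791, -0.094, 0.016]
ft_force: [-0.2, 0.2, -2.9]
finger_gap: 19.4
grasp_force: 59.6
```

```bash
python3 st.py 552.5 -176.5 120
```

```text
t 11.1 origin [ 552.57 -176.64  120.98] lean 20.0 F [-0.2  0.2 -2.9] T [-0.62 -0.09 -0.03] grip 59.6
tool incr mm [-0.06  0.2   0.97]
```

{"name": "drive_tool", "arguments": {
  "increments": [
    [0,0.0002,0.0005,0,0,0],
    [0,0.0001,0.0004,0,0,0],
    [0,0,0,0,0,0],
    [0,0,0,0,0,0]
  ]
}}

```text
clock: 11.5
ee_pos: [553.9, -196.6, 175.0]
tcp_rot: [-2.791, -0.094, 0.017]
ft_force: [0.4, -0.4, -2.5]
finger_gap: 19.5
grasp_force: 59.6
```

{"name": "drive_tool", "arguments": {
  "increments": [
    [0,0.0001,0.0003,0,0,0],
    [0,0.0001,0.0003,0,0,0],
    [0,0,0,0,0,0],
    [0,0,0,0,0,0]
  ]
}}

```text
clock: 11.9
ee_pos: [553.9, -196.6, 174.3]
tcp_rot: [-2.791, -0.094, 0.017]
ft_force: [-0.5, -0.2, -2.4]
finger_gap: 19.5
grasp_force: 59.6
```

```bash
python3 st.py 552.5 -178 120
```

```text
t 11.9 origin [ 552.51 -176.62  119.35] lean 20.0 F [-0.5 -0.2 -2.4] T [-0.52 -0.01  0.  ] grip 59.6
tool incr mm [-0.1   1.07 -1.08]
```

{"name": "drive_tool", "arguments": {
  "increments": [
    [0,0.0004,-0.00015,0,0,0],
    [0,0.0004,-0.00015,0,0,0],
    [0,0.0004,-0.00015,0,0,0],
    [0,0,0,0,0,0],
    [0,0,0,0,0,0]
  ]
}}

```text
clock: 12.4
ee_pos: [554.0, -197.9, 174.3]
tcp_rot: [-2.791, -0.094, 0.017]
ft_force: [0.0, 0.1, -2.7]
finger_gap: 19.6
grasp_force: 59.6
```

{"name": "drive_tool", "arguments": {
  "increments": [
    [0,0.0003,-0.0001,0,0,0],
    [0,0.0003,-0.0001,0,0,0],
    [0,0,0,0,0,0],
    [0,0,0,0,0,0]
  ]
}}

```text
clock: 12.8
ee_pos: [554.0, -198.4, 174.4]
tcp_rot: [-2.791, -0.094, 0.017]
ft_force: [-0.6, 0.7, -2.0]
finger_gap: 19.1
grasp_force: 59.5
```

```bash
python3 st.py
```

```text
t 12.8 origin [ 552.65 -178.47  119.39] lean 20.0 F [-0.6  0.7 -2. ] T [-0.53  0.06  0.  ] grip 59.5
```

{"name": "drive_tool", "arguments": {
  "increments": [
    [0,0.0003,-0.0001,0,0,0],
    [0,0.0003,-0.0001,0,0,0],
    [0,0,0,0,0,0],
    [0,0,0,0,0,0]
  ]
}}

```text
clock: 13.2
ee_pos: [554.0, -198.8, 174.3]
tcp_rot: [-2.791, -0.094, 0.017]
ft_force: [-0.3, 1.6, -2.3]
finger_gap: 19.3
grasp_force: 59.4
```

{"name": "drive_tool", "arguments": {
  "increments": [
    [0,0.0003,-0.0001,0,0,0],
    [0,0.0003,-0.0001,0,0,0],
    [0,0,0,0,0,0],
    [0,0,0,0,0,0]
  ]
}}

```text
clock: 13.6
ee_pos: [554.0, -199.1, 174.3]
tcp_rot: [-2.79, -0.094, 0.017]
ft_force: [-1.3, 4.2, -2.4]
finger_gap: 19.2
grasp_force: 59.3
```

```bash
python3 st.py
```

```text
t 13.6 origin [ 552.63 -179.12  119.37] lean 20.05 F [-1.3  4.2 -2.4] T [0.63 0.26 0.09] grip 59.3
```

{"name": "drive_tool", "arguments": {
  "increments": [
    [0,-0.0005,0.0002,0,0,0],
    [0,-0.0003,0.0001,0,0,0],
    [0,-0.001,0,-1,0,0],
    [0,-0.001,0,-1,0,0],
    [0,-0.001,0,-1,0,0],
    [0,-0.001,0,-1,0,0],
    [0,0,0,0,0,0],
    [0,0,0,0,0,0]
  ]
}}

```text
clock: 14.4
ee_pos: [553.9, -195.1, 175.9]
tcp_rot: [-2.861, -0.096, 0.013]
ft_force: [-2.2, 3.3, -1.8]
finger_gap: 19.3
grasp_force: 59.7
```

```bash
python3 st.py 552.5 -178.6 119.4
```

```text
t 14.4 origin [ 552.84 -179.05  119.63] lean 15.97 F [-2.2  3.3 -1.8] T [0.3  0.43 0.09] grip 59.7
tool incr mm [-0.31 -0.39  0.35]
```

{"name": "drive_tool", "arguments": {
  "increments": [
    [-0.0003,-0.0005,0.0002,0,0,0],
    [-0.0002,-0.0003,0.0001,0,0,0],
    [0,0,0,0,0,0],
    [0,0,0,0,0,0]
  ]
}}

```text
clock: 14.8
ee_pos: [553.4, -194.9, 175.5]
tcp_rot: [-2.861, -0.095, 0.013]
ft_force: [0.4, -0.3, -2.4]
finger_gap: 19.4
grasp_force: 59.6
```

```bash
python3 st.py 552.5 -178.6 119.4
```

```text
t 14.8 origin [ 552.41 -178.82  119.22] lean 15.97 F [ 0.4 -0.3 -2.4] T [-0.51 -0.    0.03] grip 59.6
tool incr mm [ 0.11 -0.25 -0.11]
```

{"name": "drive_tool", "arguments": {
  "increments": [
    [0,-0.0012,0,-1,0,0],
    [0,-0.0011,0,-1,0,0],
    [0,-0.001,0,-1,0,0],
    [0,-0.001,0,-1,0,0],
    [0,-0.001,0,-1,0,0],
    [0,-0.001,0,-1,0,0],
    [0,0,0,0,0,0],
    [0,0,0,0,0,0]
  ]
}}

```text
clock: 15.6
ee_pos: [552.8, -188.1, 177.1]
tcp_rot: [-2.966, -0.1, 0.009]
ft_force: [-0.3, 0.2, -3.4]
finger_gap: 19.3
grasp_force: 59.6
```

```bash
python3 st.py 552.4 -178.7 119.2
```

```text
t 15.6 origin [ 552.15 -177.94  119.45] lean 9.99 F [-0.3  0.2 -3.4] T [-0.32 -0.01  0.04] grip 59.6
tool incr mm [0.2  0.81 0.12]
```

{"name": "drive_tool", "arguments": {
  "increments": [
    [0.0002,-0.0006,0.0001,-1,0,0],
    [0,-0.0008,0,-1,0,0],
    [0,-0.0009,0,-1,0,0],
    [0,-0.001,0,-1,0,0],
    [0,-0.001,0,-1,0,0],
    [0,0,0,0,0,0],
    [0,0,0,0,0,0]
  ]
}}

```text
clock: 16.3
ee_pos: [552.8, -183.7, 177.6]
tcp_rot: [-3.053, -0.103, 0.004]
ft_force: [0.6, -0.0, -3.1]
finger_gap: 19.1
grasp_force: 59.6
```

```bash
python3 st.py 552.4 -178.7 119.2
```

```text
t 16.3 origin [ 552.43 -178.61  119.3 ] lean 4.99 F [ 0.6 -0.  -3.1] T [-0.14  0.01  0.04] grip 59.6
tool incr mm [-0.03  0.09  0.09]
```

{"name": "drive_tool", "arguments": {
  "increments": [
    [0,-0.001,0,-1,0,0],
    [0,-0.001,0,-1,0,0],
    [0,-0.001,0,-1,0,0],
    [0,-0.001,0,-1,0,0],
    [0,-0.001,0,-1,0,0],
    [0,0,0,0,0,0],
    [0,0,0,0,0,0]
  ]
}}

```text
clock: 17.0
ee_pos: [552.4, -178.8, 177.8]
tcp_rot: [3.14, 0.106, 0.0]
ft_force: [-0.0, 0.1, -2.9]
finger_gap: 19.9
grasp_force: 59.6
```

```bash
python3 st.py 552.4 -178.8 118.5
```

```text
t 17.0 origin [ 552.43 -178.76  119.3 ] lean 0.01 F [-0.   0.1 -2.9] T [-0.05 -0.01  0.03] grip 59.6
tool incr mm [-0.03  0.04  0.8 ]
```

{"name": "drive_tool", "arguments": {
  "increments": [
    [0,0,0.0005,0,0,0],
    [0,0,0.0005,0,0,0],
    [0,0,0.0005,0,0,0],
    [0,0,0.0005,0,0,0],
    [0,0,0,0,0,0],
    [0,0,0,0,0,0]
  ]
}}

```text
clock: 17.6
ee_pos: [552.4, -179.0, 175.7]
tcp_rot: [-3.14, -0.105, 0.0]
ft_force: [-0.7, 0.5, -2.9]
finger_gap: 19.4
grasp_force: 59.6
```

{"name": "drive_tool", "arguments": {
  "increments": [
    [0,0,0.0005,0,0,0],
    [0,0,0.0005,0,0,0],
    [0,0,0.0005,0,0,0],
    [0,0,0.0005,0,0,0],
    [0,0,0.0005,0,0,0],
    [0,0,0,0,0,0]
  ]
}}

```text
clock: 18.2
ee_pos: [552.3, -178.9, 173.1]
tcp_rot: [3.14, 0.105, -0.0]
ft_force: [-0.3, 0.6, -2.2]
finger_gap: 19.4
grasp_force: 59.6
```

```bash
python3 st.py
```

```text
t 18.2 origin [ 552.33 -178.94  114.64] lean 0.01 F [-0.3  0.6 -2.2] T [ 0.04 -0.02  0.03] grip 59.6
```

{"name": "drive_tool", "arguments": {
  "increments": [
    [0,-0.0003,0.0006,0,0,0],
    [0,0,0.0006,0,0,0],
    [0,0,0.0006,0,0,0],
    [0,0,0.0006,0,0,0],
    [0,0,0.0006,0,0,0],
    [0,0,0.0006,0,0,0],
    [0,0,0.0006,0,0,0],
    [0,0,0.0006,0,0,0]
  ]
}}

```text
clock: 19.0
ee_pos: [552.4, -178.6, 168.4]
tcp_rot: [3.14, 0.105, -0.0]
ft_force: [0.4, 0.2, -2.8]
finger_gap: 18.9
grasp_force: 59.6
```

{"name": "drive_tool", "arguments": {
  "increments": [
    [0,0,0.0007,0,0,0],
    [0,0,0.0007,0,0,0],
    [0,0,0.0007,0,0,0],
    [0,0,0.0007,0,0,0],
    [0,0,0.0007,0,0,0],
    [0,0,0.0007,0,0,0],
    [0,0,0.0007,0,0,0],
    [0,0,0.0007,0,0,0]
  ]
}}

```text
clock: 19.8
ee_pos: [552.4, -178.6, 162.8]
tcp_rot: [3.14, 0.105, 0.0]
ft_force: [0.4, 0.2, -3.1]
finger_gap: 19.2
grasp_force: 59.6
```

```bash
python3 st.py
```

```text
t 19.8 origin [ 552.38 -178.65  104.28] lean 0.0 F [ 0.4  0.2 -3.1] T [ 0.01 -0.03  0.02] grip 59.6
```

Going in freely, with 24 mm left.

{"name": "drive_tool", "arguments": {
  "increments": [
    [0,0,0.0007,0,0,0],
    [0,0,0.0007,0,0,0],
    [0,0,0.0007,0,0,0],
    [0,0,0.0007,0,0,0],
    [0,0,0.0007,0,0,0],
    [0,0,0.0007,0,0,0],
    [0,0,0.0007,0,0,0],
    [0,0,0.0007,0,0,0]
  ]
}}

```text
clock: 20.6
ee_pos: [552.4, -178.6, 157.2]
tcp_rot: [3.14, 0.105, -0.0]
ft_force: [0.8, -0.6, -2.2]
finger_gap: 19.4
grasp_force: 59.6
```

{"name": "drive_tool", "arguments": {
  "increments": [
    [0,0,0.0007,0,0,0],
    [0,0,0.0007,0,0,0],
    [0,0,0.0007,0,0,0],
    [0,0,0.0007,0,0,0],
    [0,0,0.0007,0,0,0],
    [0,0,0.0007,0,0,0],
    [0,0,0.0007,0,0,0],
    [0,0,0.0007,0,0,0]
  ]
}}

```text
clock: 21.4
ee_pos: [552.4, -178.6, 151.6]
tcp_rot: [3.14, 0.106, 0.0]
ft_force: [-1.1, -0.3, -3.1]
finger_gap: 19.5
grasp_force: 59.6
```

{"name": "drive_tool", "arguments": {
  "increments": [
    [0,0,0.0007,0,0,0],
    [0,0,0.0007,0,0,0],
    [0,0,0.0007,0,0,0],
    [0,0,0.0007,0,0,0],
    [0,0,0.0007,0,0,0],
    [0,0,0.0007,0,0,0],
    [0,0,0.0007,0,0,0],
    [0,0,0.0007,0,0,0]
  ]
}}

```text
clock: 22.2
ee_pos: [552.4, -178.6, 146.0]
tcp_rot: [3.14, 0.106, 0.0]
ft_force: [-0.1, -0.1, -2.6]
finger_gap: 19.2
grasp_force: 59.6
```

```bash
python3 st.py
```

```text
t 22.2 origin [ 552.42 -178.64   87.51] lean 0.01 F [-0.1 -0.1 -2.6] T [0.01 0.   0.02] grip 59.6
```

{"name": "drive_tool", "arguments": {
  "increments": [
    [0,0,0.0007,0,0,0],
    [0,0,0.0007,0,0,0],
    [0,0,0.0007,0,0,0],
    [0,0,0.0007,0,0,0],
    [0,0,0.0006,0,0,0],
    [0,0,0.0005,0,0,0],
    [0,0,0.0005,0,0,0],
    [0,0,0.0005,0,0,0]
  ]
}}

```text
clock: 23.0
ee_pos: [552.4, -178.6, 141.1]
tcp_rot: [3.14, 0.105, 0.0]
ft_force: [-0.6, 0.4, -3.4]
finger_gap: 19.5
grasp_force: 59.6
```

{"name": "drive_tool", "arguments": {
  "increments": [
    [0,0,0.0003,0,0,0],
    [0,0,0.0003,0,0,0],
    [0,0,0.0003,0,0,0],
    [0,0,0.0003,0,0,0],
    [0,0,0.0003,0,0,0],
    [0,0,0,0,0,0]
  ]
}}

```text
clock: 23.6
ee_pos: [552.4, -178.6, 139.6]
tcp_rot: [3.14, 0.105, -0.0]
ft_force: [0.2, 0.3, -2.4]
finger_gap: 19.2
grasp_force: 59.6
```

{"name": "drive_tool", "arguments": {
  "increments": [
    [0,0,0.0002,0,0,0],
    [0,0,0.0002,0,0,0],
    [0,0,0.0002,0,0,0],
    [0,0,0,0,0,0]
  ]
}}

```text
clock: 24.0
ee_pos: [552.4, -178.6, 139.0]
tcp_rot: [3.14, 0.106, -0.0]
ft_force: [0.8, 0.1, -2.9]
finger_gap: 19.6
grasp_force: 59.6
```

{"name": "drive_tool", "arguments": {
  "increments": [
    [0,0,0.0002,0,0,0],
    [0,0,0.0002,0,0,0],
    [0,0,0,0,0,0]
  ]
}}

```text
clock: 24.3
ee_pos: [552.3, -178.6, 138.6]
tcp_rot: [3.14, 0.105, -0.0]
ft_force: [-0.3, -0.0, -2.4]
finger_gap: 19.5
grasp_force: 59.6
```

{"name": "drive_tool", "arguments": {
  "increments": [
    [0,0,0.0002,0,0,0],
    [0,0,0.0001,0,0,0],
    [0,0,0,0,0,0]
  ]
}}

```text
clock: 24.6
ee_pos: [552.4, -178.6, 138.6]
tcp_rot: [3.14, 0.105, 0.0]
ft_force: [-0.6, 1.2, 1.0]
finger_gap: 19.6
grasp_force: 59.8
```

The flange has touched the brass: fz rose and the height matches. I'll release now.

{"name": "drive_tool", "arguments": {
  "increments": [
    [0,0,0,0,0,0],
    [0,0,0,0,0,0],
    [0,0,0,0,0,0]
  ],
  "grip_force": 20
}}

```text
clock: 24.9
ee_pos: [552.4, -178.6, 138.5]
tcp_rot: [3.14, 0.106, 0.0]
ft_force: [-2.1, 0.2, 2.4]
finger_gap: 19.2
grasp_force: 60.1
```

{"name": "drive_tool", "arguments": {
  "increments": [
    [0,0,0,0,0,0],
    [0,0,0,0,0,0],
    [0,0,0,0,0,0],
    [0,0,0,0,0,0],
    [0,0,0,0,0,0],
    [0,0,0,0,0,0],
    [0,0,0,0,0,0],
    [0,0,0,0,0,0]
  ],
  "fingers": 60
}}

```text
clock: 25.7
ee_pos: [552.4, -178.6, 138.3]
tcp_rot: [3.14, 0.105, 0.0]
ft_force: [1.0, 0.9, -0.4]
finger_gap: 65.3
grasp_force: 0.0
```

{"name": "drive_tool", "arguments": {
  "increments": [
    [0,0,-0.005,0,0,0],
    [0,0,-0.01,0,0,0],
    [0,0,-0.02,0,0,0],
    [0,0,-0.03,0,0,0],
    [0,0,-0.03,0,0,0],
    [0,0,-0.03,0,0,0],
    [0,0,-0.01,0,0,0],
    [0,0,0,0,0,0]
  ]
}}

```text
clock: 26.5
ee_pos: [553.3, -178.7, 275.5]
tcp_rot: [3.139, 0.105, 0.006]
ft_force: [0.5, 1.2, 0.1]
finger_gap: 65.5
grasp_force: 0.0
```

{"name": "drive_tool", "arguments": {
  "increments": [
    [-0.02,0,0,0,0,0],
    [-0.03,0,0,0,0,0],
    [-0.03,0,0,0,0,0],
    [-0.02,0,0,0,0,0],
    [0,0,0,0,0,0],
    [0,0,0,0,0,0]
  ]
}}

```text
clock: 27.1
ee_pos: [452.1, -185.4, 272.7]
tcp_rot: [-3.14, -0.105, 0.002]
ft_force: [0.4, -0.1, -0.3]
finger_gap: 65.4
grasp_force: 0.0
```

```bash
python3 - <<'E'
from plant import bot,cams
import cv2,numpy as np
from h import *
out=[]
for n,(u,v) in(("top",(385,185)),("side",(357,250))):
    p,d=cams.grab_frame(n); m=cams.camera_model(n); W=cloud(d,m["mtx"],m["extrinsics"])
    h=cv2.cvtColor(p,cv2.COLOR_RGB2HSV).astype(int)
    g=(h[...,1]>120)&(h[...,0]>50)&(h[...,0]<80)&(W[...,1]<-100)&(W[...,2]>130)&(W[...,2]<250); print(n,g.sum(),np.median(W[g],0) if g.any() else 0)
    out.append(cv2.resize(p[v-40:v+40,u-40:u+40,::-1],(400,400),interpolation=cv2.INTER_CUBIC))
cv2.imwrite("pics/g3.png",np.hstack(out))
E
```

```text
top 106 [ 551.99133844 -176.9699691   183.71788325]
side 0 0
```

View pics/g3.png

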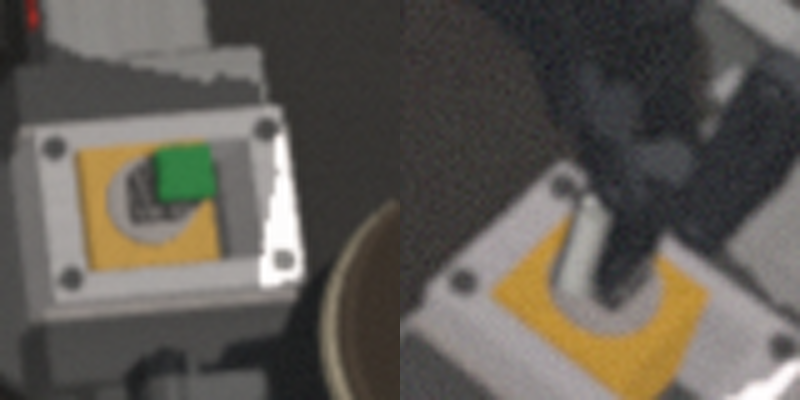

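The top crop shows the green cap at (185,172), standing upright, with the flange flat on the brass at (150,200). Cap height is 183.7 mm against 184 mm expected, so it is fully seated, and the gripper is clear.

```bash
python3 -c "
from plant import order
print(order.hand_in())"
```

```text
the job is handed in; nothing more can be done
None
```

The green gauge is fully home in the bore, upright with its flange on the brass, and released. The red and yellow gauges were left in the stand, and I handed the job in at about 27 s; the hand-in call returned no verdict.

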